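Reset the curved watering tracker with one stroke of a fingertip

ROBOT

A 6-joint arm with a two-finger parallel gripper is mounted at the origin on the work surface. World frame = base frame: x ahead of the robot, y to its left, z up, the work surface at z = 0. Lengths are in m, angles in rad, forces in N, time in s.
With the tool pointing down it reaches from about 0.3 to 0.875 m from the base axis. Payload 6.4 kg.
Tool frame: the origin (TCP) lies midway between the tips of the shut fingers; the grasp point (between the pads) lies ctrl.grip_depth behind it (ctrl.grip_depth is the distance from the TCP to the grasp point, in m); x points along the fingers, y is the direction in which the jaws open and shut, and the axes are right-handed (so a half turn about x gives the same grasp; the last joint's range is limited). The gripper opens to 85 mm and grips with 20 to 120 N. Pads are 22 mm wide; open, the fingers measure 114 mm over their backs; the gripper's body (76 mm by 85 mm) begins 54 mm behind the grasp point. The pads swing forward as they close: fully open they stand 13 mm farther back than shut.
Start: joints at [-1.334, 0.181, 1.607, -0, 1.354, -0.206], TCP at [0.246, -0.52, 0.231] pointing down, gripper open.
Joint ranges: [-2.99, 2.99], [-0.89, 2.07], [0.3, 2.58], [-1.14, 4.28], [0, 2.63], [-3.12, 3.12]. Speed limits (rad/s): [2.57, 2.57, 3.01, 3.14, 3.14, 3.14].

INTERFACE

Orientations are given as a unit quaternion [w, x, y, z].
In Python, from bench import ctrl gives the robot as it stands.
- The arm moves only by the tool carry_out, never from a script. Its argument "motion" is one flat list of numbers, 7 for each row, row after row: the turn, a rotation vector about the tool's x, y, z in degrees, then the shift along the tool's x, y, z in m, then the gripper's target within -1 to 1 (shut at 1, half-way at 0, fully open at -1). A call has 1 to 10 rows; each row shifts and turns the pose as measured when the row begins, along the tool's axes as they then stand; what a row does not reach is not made up. A row lasts 1/10 s, in which the tool goes at most 50 mm and 8.59 degrees, less where a joint would pass 70% of its speed; a pose out of reach is approached as far as the arm can. A call with a gripper value outside its range is refused whole. The fingers move at their own pace and stop on an object; the grip force is fixed at half the most. Time passes only in rows, so rows that do not move let the fingers close. It gives the time, the measured TCP pose, the force and the opening at its end, in the units of the state.
- ctrl.get_obs(): the state, without advancing time (a new reading comes with each control period).
- ctrl.camera(name): name is "scene" or "top" or "wrist"; returns the picture (420x560x3 uint8, blue, green, red); there is no depth.
- ctrl.camera_params(name): a dict with "mtx" (3x3 intrinsics, pixels), "pose" (4x4, takes a point from camera to world coordinates); the wrist camera has in their place "hand_eye" (4x4, takes a point from camera to tool coordinates, whose origin is the TCP and whose axes are the tool frame's). Camera axes: x right, y down, z forward; pixel columns grow to the right and rows downward; lengths in m; the calibration is good to about 2 mm. A picture is of the moment at which its call begins: read the wrist's pose just before it. camera_params takes no time and is no camera call.
- ctrl.hand_in(): hands the job in, once; it reports no verdict.
Trained networks look in the newest picture that a camera, given by its name, has taken for a name from the list of things; names that differ only in an ending like _2 or _b are one class to them, and where a whole thing is asked for, a point or a joint stands for the part that bears it (a point fixed in the world has none). Each returns a list of dicts, best first, with "conf" (0 to 1); they miss things now and then, are a little off and sometimes report something else, mostly with a low value. They report only what shows in the picture. A call takes as long as a camera call.
- ctrl.boxes_of(camera, thing): "point" ([x, y, z] in m, in the coordinates of the camera as it stood for that picture, good to about 4 mm: the middle of the surface that is visible of it).
- ctrl.trace(camera, thing): "pixels" (420x560 bool, what is visible of it).
- ctrl.landmark_of(camera, thing): "point" ([x, y, z] in m, in the coordinates of the camera as it stood for that picture, good to about 4 mm: a listed point, or the origin of a listed thing).
The state is a dict: "time_s": time; "q": joint angles; "dq": joint speeds; "joint_efforts": joint torques, N m; "eef_pos": TCP position; "eef_rot": TCP orientation; "wrist_force": force on the tool from outside, world axes, zero at the start; "torque": the same for the moment, N m; "opening": opening from 0.0 (shut) to 1.0 (fully open).
Only numpy, scipy, OpenCV 4.12 (cv2) and the standard library are available. Lean on these libraries where they do the work, as an engineer would, in place of code of your own. Each camera call takes 0.05 s, during which the arm holds its last target. There are 200 camera calls.

TASK

Reset the week on the watering tracker: run a fingertip lightly along its curved row of standing flip tabs, from the blue tab at the right-hand end to the last tab on the left, so that they fold down flat one after another in that order. Touch the tabs gently, without lifting the tracker or pushing it out of place, and leave the mug, trowel, marker stick, pot, jar and planter where they are.

Things in the scene. Friction and masses are not known exactly. Their poses are not given: they have to be found in the camera images.
- tracker: Loose pale-wood watering tracker, 0.7 kg: a flat arc-shaped board 56 mm wide, 12 mm thick, with 7 flip tabs along its middle line (arc of 150 mm radius). Origin: underside, beneath tab 4. x points to the arc's centre, 150 mm off, roughly away from the robot; y along the row at tab 4, towards tab 7, to the robot's left. Hinge k: a = (k-4) 0.24 rad, x = 150 - 150 cos a, y = 150 sin a mm.
- hinge1 (a point): Middle of the hinge pin of tab 1, 16 mm above the sill and 4 mm above the board's top. Tab 1 is the blue one, at the right-hand end seen from the robot.
- tab1 (a joint): Tab 1, rad: a plate 24 mm across the row, 3 mm thick, reaching 30 mm from its hinge. 0: leaning back 0.25 rad against a stop, towards the tab 1 end; 0.25: upright; 1.82: flat on the board, towards the tab 7 end, under 3 mm above its hinge. Swings almost freely (15 g): pushed past upright it falls flat by itself in about 0.5 s.
- hinge2 (a point): Middle of the hinge pin of tab 2, 16 mm above the sill and 4 mm above the board's top. Orange tab.
- tab2 (a joint): Tab 2, rad: a plate 24 mm across the row, 3 mm thick, reaching 30 mm from its hinge. 0: leaning back 0.25 rad against a stop, towards the tab 1 end; 0.25: upright; 1.82: flat on the board, towards the tab 7 end, under 3 mm above its hinge. Swings almost freely (15 g): pushed past upright it falls flat by itself in about 0.5 s.
- hinge3 (a point): Middle of the hinge pin of tab 3, 16 mm above the sill and 4 mm above the board's top. Orange tab.
- tab3 (a joint): Tab 3, rad: a plate 24 mm across the row, 3 mm thick, reaching 30 mm from its hinge. 0: leaning back 0.25 rad against a stop, towards the tab 1 end; 0.25: upright; 1.82: flat on the board, towards the tab 7 end, under 3 mm above its hinge. Swings almost freely (15 g): pushed past upright it falls flat by itself in about 0.5 s.
- hinge4 (a point): Middle of the hinge pin of tab 4, 16 mm above the sill and 4 mm above the board's top. Orange tab.
- tab4 (a joint): Tab 4, rad: a plate 24 mm across the row, 3 mm thick, reaching 30 mm from its hinge. 0: leaning back 0.25 rad against a stop, towards the tab 1 end; 0.25: upright; 1.82: flat on the board, towards the tab 7 end, under 3 mm above its hinge. Swings almost freely (15 g): pushed past upright it falls flat by itself in about 0.5 s.
- hinge5 (a point): Middle of the hinge pin of tab 5, 16 mm above the sill and 4 mm above the board's top. Orange tab.
- tab5 (a joint): Tab 5, rad: a plate 24 mm across the row, 3 mm thick, reaching 30 mm from its hinge. 0: leaning back 0.25 rad against a stop, towards the tab 1 end; 0.25: upright; 1.82: flat on the board, towards the tab 7 end, under 3 mm above its hinge. Swings almost freely (15 g): pushed past upright it falls flat by itself in about 0.5 s.
- hinge6 (a point): Middle of the hinge pin of tab 6, 16 mm above the sill and 4 mm above the board's top. Orange tab.
- tab6 (a joint): Tab 6, rad: a plate 24 mm across the row, 3 mm thick, reaching 30 mm from its hinge. 0: leaning back 0.25 rad against a stop, towards the tab 1 end; 0.25: upright; 1.82: flat on the board, towards the tab 7 end, under 3 mm above its hinge. Swings almost freely (15 g): pushed past upright it falls flat by itself in about 0.5 s.
- hinge7 (a point): Middle of the hinge pin of tab 7, 16 mm above the sill and 4 mm above the board's top. Orange tab. Left-hand end of the row; the board reaches about 38 mm past it, as at tab 1.
- tab7 (a joint): Tab 7, rad: a plate 24 mm across the row, 3 mm thick, reaching 30 mm from its hinge. 0: leaning back 0.25 rad against a stop, towards the tab 1 end; 0.25: upright; 1.82: flat on the board, towards the tab 7 end, under 3 mm above its hinge. Swings almost freely (15 g): pushed past upright it falls flat by itself in about 0.5 s.
- mug: Blue enamel mug, 80 mm across plus its handle, 80 mm high, standing inside the board's curve, near its centre. Origin: centre of the underside.
- trowel: Stainless trowel lying beside the tab 1 end, 270 mm long, 62 mm wide, under 32 mm high. Origin at its neck, on the sill; x points to the blade's tip.
- marker: Bamboo plant marker stick, 138 x 16 x 5 mm, lying on the robot's side of the board. Origin: centre of the underside; y runs along it.
- pot: Small terracotta pot beyond the tab 7 end, 76 mm across, 60 mm high. Origin: centre of the underside.
- jar: Glass jar with hinged clamp lid, 100 mm across, 118 mm high, to the right. Origin: centre of the underside.
- planter: Grey two-tier planter with green plants, 170 mm across, 225 mm high with its leaves, to the left. Origin: centre of the underside.

How it is judged:
On the way, in this order (a step that is already met when the one before it is completed fails the run):
1. tab 1 is folded down (value of joint tab1 above 1.6 rad), for 0.05 s.
2. tab 2 is folded down (value of joint tab2 above 1.6 rad), for 0.05 s.
3. tab 3 is folded down (value of joint tab3 above 1.6 rad), for 0.05 s.
4. tab 4 is folded down (value of joint tab4 above 1.6 rad), for 0.05 s.
5. tab 5 is folded down (value of joint tab5 above 1.6 rad), for 0.05 s.
6. tab 6 is folded down (value of joint tab6 above 1.6 rad), for 0.05 s.
7. tab 7 is folded down (value of joint tab7 above 1.6 rad), for 0.05 s.
At the end, for the whole second after the job is handed in: All seven tabs lie folded (each joint beyond 1.6 of 1.82 rad), and the tracker rests flat on the sill within 20 mm of where it began (value of joint each of tab1, tab2, tab3, tab4, tab5, tab6, tab7 above 1.6 rad and distance of tracker from where it was at the start of the episode below 0.02 m and height (world z) of tracker below 0.005 m and linear speed of tracker below 0.02 m/s); the robot touches nothing.
It fails at once if the tracker is lifted (more than 10 mm) (height (world z) of tracker above 0.01 m).
It fails at once if the tracker is shifted by more than 20 mm (distance of tracker from where it was at the start of the episode above 0.02 m).
It fails at once if the fingers press on the tracker or its tabs with more than 12 N (contact force between the fingers and tracker above 12 N).
It fails at once if the mug, trowel, marker stick, pot, jar or planter is moved by more than 15 mm (distance of any of mug, trowel, marker, pot, jar, planter from where it was at the start of the episode above 0.015 m).
It also fails if it takes over 46 s, if anything falls off the work surface, if the arm or the gripper's body presses on something with over 40 N, if the wrist force passes 120 N, or if a joint passes its speed limit or range.

## Working session

There is one attempt and no reset: what is moved stays moved. The work goes in short steps, Python scripts to look and compute and a tool call to move; the robot and the scene stay as the last step left them, time stands still between calls to the robot, and variables do not carry over. Pictures are saved under pics/ and viewed, about 8 in all and at most 12, crops included, and the job is handed in when it is done.

Besides the shell and the picture viewer there is one more tool, called after "Request:" as name(argument=value, ...) on one line, values as JSON. carry_out: Moves the arm, as the interface text tells. Its arguments: {"type":"object","properties":{"motion":{"type":"array"}},"required":["motion"]}

```bash
mkdir -p pics; ls
cat > h.py <<'E'
import numpy as np, cv2
from bench import ctrl
from scipy.spatial.transform import Rotation as R
def toW(cam,p,obs=None):
    P=ctrl.camera_params(cam)
    if cam=='wrist':
        q=obs['eef_rot'];T=np.eye(4);T[:3,:3]=R.from_quat([q[1],q[2],q[3],q[0]]).as_matrix();T[:3,3]=obs['eef_pos'];M=T@P['hand_eye']
    else: M=P['pose']
    return (M@np.r_[p,1])[:3]
def fit(src,dst):
    # 2D rigid, src->dst
    a=src.mean(0);b=dst.mean(0);H=(src-a).T@(dst-b);th=np.arctan2(H[0,1]-H[1,0],H[0,0]+H[1,1])
    Rm=np.array([[np.cos(th),-np.sin(th)],[np.sin(th),np.cos(th)]]);return th,b-Rm@a,Rm
A=(np.arange(1,8)-4)*.24
HL=np.c_[.15-.15*np.cos(A),.15*np.sin(A)]
E
python3 - <<'E'
from h import *
o=ctrl.get_obs();print(o['time_s'],o['eef_pos'],o['eef_rot'],o['opening'],ctrl.grip_depth)
for c in ['top','scene']:
    im=ctrl.camera(c);cv2.imwrite(f'pics/{c}0.png',im)
    S=[];D=[]
    for k in range(1,8):
        r=ctrl.landmark_of(c,f'hinge{k}')
        if r:
            w=toW(c,r[0]['point']);print(c,k,r[0]['conf'],w.round(4))
            if r[0]['conf']>.4:S.append(HL[k-1]);D.append(w[:2])
    if len(S)>2:
        S=np.array(S);D=np.array(D);th,t,Rm=fit(S,D);print('fit',th,t,(S@Rm.T+t-D).round(4))
    for n in ['tracker','mug','trowel','marker','pot','jar','planter']:
        r=ctrl.landmark_of(c,n)
        if r:print(c,n,r[0]['conf'],toW(c,r[0]['point']).round(3))
E
```

```text
pics
0.0 [ 0.24625001 -0.51900355  0.23041475] [-0.15467282 -0.68983941 -0.15587176  0.68985643] 0.9967039953421075 0.0187
top 1 0.97 [0.5531 0.0202 0.0118]
top 2 0.97 [0.5531 0.0202 0.0118]
top 3 0.97 [0.5531 0.0202 0.0118]
top 4 0.97 [0.5531 0.0202 0.0118]
top 5 0.97 [0.5531 0.0202 0.0118]
top 6 0.97 [0.5531 0.0202 0.0118]
top 7 0.97 [0.5531 0.0202 0.0118]
fit 0.0 [0.53641332 0.02018511] [[ 0.0205 -0.0989]
 [ 0.0002 -0.0693]
 [-0.0124 -0.0357]
 [-0.0167  0.    ]
 [-0.0124  0.0357]
 [ 0.0002  0.0693]
 [ 0.0205  0.0989]]
top tracker 0.89 [0.551 0.026 0.002]
top mug 0.96 [ 0.703 -0.019  0.   ]
top trowel 0.98 [ 0.506 -0.199 -0.   ]
top marker 0.69 [0.473 0.036 0.001]
top pot 0.76 [0.669 0.22  0.001]
top jar 0.89 [ 0.57  -0.461 -0.   ]
top planter 0.71 [0.551 0.471 0.   ]
scene 1 0.92 [0.613  0.1116 0.0177]
scene 2 0.92 [0.613  0.1116 0.0177]
scene 3 0.92 [0.613  0.1116 0.0177]
scene 4 0.92 [0.613  0.1116 0.0177]
scene 5 0.92 [0.613  0.1116 0.0177]
scene 6 0.92 [0.613  0.1116 0.0177]
scene 7 0.92 [0.613  0.1116 0.0177]
fit 3.141592653589793 [0.62967881 0.11161049] [[-0.0205  0.0989]
 [-0.0002  0.0693]
 [ 0.0124  0.0357]
 [ 0.0167  0.    ]
 [ 0.0124 -0.0357]
 [-0.0002 -0.0693]
 [-0.0205 -0.0989]]
scene tracker 0.91 [ 0.553  0.026 -0.001]
scene mug 0.94 [ 0.705 -0.024  0.001]
scene trowel 0.75 [ 0.506 -0.196  0.001]
scene marker 0.43 [0.47  0.033 0.002]
scene pot 0.82 [ 0.671  0.221 -0.001]
scene jar 0.21 [ 0.54  -0.011  0.02 ]
scene planter 0.63 [0.55  0.475 0.001]
```

Run:
```python
from h import *
for c in ['top','scene']:
    ctrl.camera(c)
    for r in ctrl.landmark_of(c,'hinge1'): print(c,r['conf'],toW(c,r['point']).round(4))
im=cv2.imread('pics/top0.png')
r=ctrl.camera_params('top');M=np.linalg.inv(r['pose'])
def px(p):
    q=r['mtx']@(M@np.r_[p,1])[:3];return q[:2]/q[2]
u=px([.57,.02,.02]);print(u,px([.57,.12,.02]),px([.67,.02,.02]),r['pose'][:3,3])
x,y=int(u[0]),int(u[1])
cv2.imwrite('pics/top0c.png',cv2.resize(im[max(0,y-100):y+110,max(0,x-130):x+140],None,fx=2.8,fy=2.8,interpolation=cv2.INTER_CUBIC));print(max(0,y-100),max(0,x-130))
```

```text
top 0.97 [ 0.5453 -0.0457  0.0148]
top 0.96 [0.5523 0.0197 0.0138]
top 0.93 [0.5656 0.0562 0.0193]
top 0.79 [ 0.5633 -0.0825  0.0202]
top 0.59 [0.6164 0.1098 0.0173]
top 0.55 [0.5843 0.0854 0.0162]
scene 0.96 [0.5857 0.0859 0.0209]
scene 0.93 [0.6142 0.109  0.0169]
scene 0.91 [0.5646 0.0592 0.0175]
scene 0.79 [ 0.5467 -0.0502  0.0149]
scene 0.76 [ 0.5374 -0.0084  0.0158]
scene 0.74 [0.5483 0.0277 0.0141]
scene 0.7 [ 0.5562 -0.0846  0.0164]
[274.58916839 212.9199391 ] [236.82331201 212.96091136] [274.63926341 175.75169767] [ 4.76540020e-01 -1.23370839e-04  1.04463955e+00]
112 144
```

View pics/top0c.png

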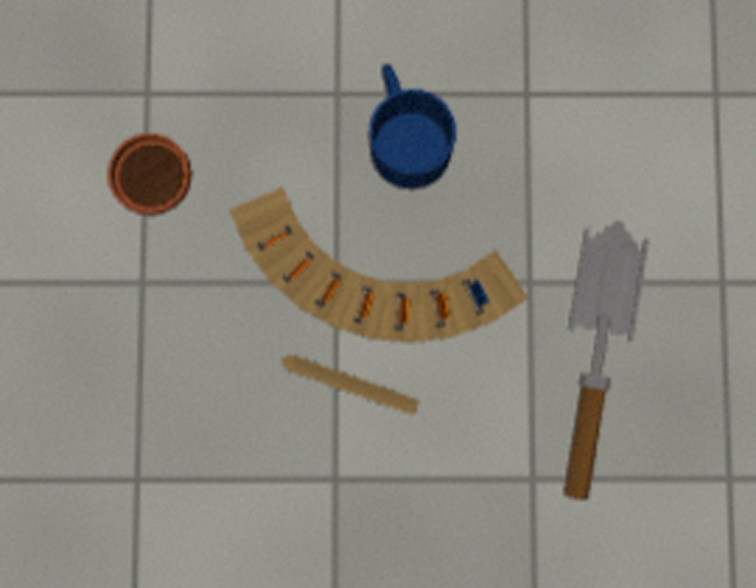

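View pics/scene0.png

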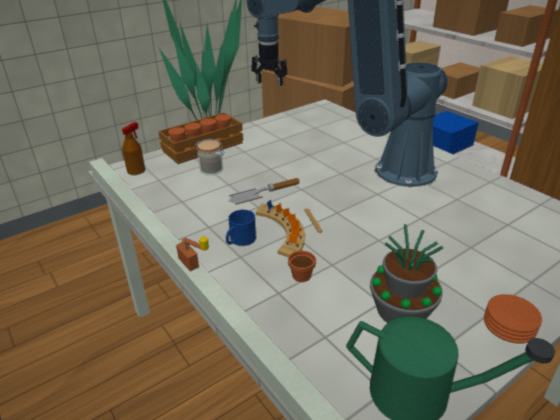

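```bash
cat >> h.py <<'E'
def plan(o=None):
    T=np.array([[.5453,-.0457],[.5523,.0197],[.5656,.0562],[.5633,-.0825],[.6164,.1098],[.5843,.0854]]);kT=[2,4,5,1,7,6]
    S=np.array([[.5857,.0859],[.6142,.1090],[.5646,.0592],[.5467,-.0502],[.5374,-.0084],[.5483,.0277],[.5562,-.0846]]);kS=[6,7,5,2,3,4,1]
    D=np.r_[T,S];s=HL[np.array(kT+kS)-1]
    return (*fit(s,D),s,D)
E
python3 - <<'E'
from h import *
th,t,Rm,s,D=plan()
print('th',np.degrees(th),'t',t,'\nres',((s@Rm.T+t-D)*1000).round(1).tolist())
print('hinges',(HL@Rm.T+t).round(4).tolist(),'centre',Rm@[.15,0]+t)
o=ctrl.get_obs();q=o['eef_rot'];print(R.from_quat([q[1],q[2],q[3],q[0]]).as_matrix().round(3))
E
```

```text
th -16.45301337156321 t [0.54999893 0.02402607] 
res [[1.3, -1.5], [-2.3, 4.3], [-1.4, 0.8], [-5.6, 1.1], [-2.7, -1.5], [1.6, 0.3], [0.2, -0.2], [-0.5, -0.7], [-0.4, -2.2], [-0.1, 3.0], [6.6, -3.0], [1.7, -3.7], [1.5, 3.2]]
hinges [[0.5577, -0.0814], [0.5466, -0.0472], [0.544, -0.0114], [0.55, 0.024], [0.5642, 0.057], [0.5859, 0.0857], [0.6137, 0.1083]] centre [ 0.69385678 -0.01845827]
[[-0.     0.428 -0.904]
 [ 0.    -0.904 -0.428]
 [-1.    -0.     0.   ]]
```

Request:
carry_out(motion=[0,0,0,0,-0.015,-0.031,1,0,0,0,0,-0.015,-0.031,1,0,0,0,0,-0.015,-0.031,1,0,0,0,0,-0.015,-0.031,1,0,0,0,0,-0.015,-0.031,1,0,0,0,0,-0.015,-0.031,1,0,0,0,0,-0.015,-0.031,1,0,0,0,0,-0.015,-0.031,1,0,0,0,0,-0.015,-0.031,1,0,0,0,0,-0.015,-0.031,1])

```text
time_s: 2.7
eef_pos: [0.4678, -0.246, 0.2317]
eef_rot: [0.154, 0.691, 0.151, -0.69]
wrist_force: [-0.7, 0.5, 0.1]
opening: -0.006
```

```bash
cat >> h.py <<'E'
def need(s,z,th=None,t=None):
    """s: arc length (m) from hinge 4 along row of TCP target (straight beyond tab1); prints shift in tool axes and turn about tool x"""
    if th is None: th,t=plan()[:2]
    o=ctrl.get_obs();q=o['eef_rot'];M=R.from_quat([q[1],q[2],q[3],q[0]]).as_matrix()
    a=np.clip(s/.15,-.72,.9);ex=s-.15*a
    p=np.array([.15-.15*np.cos(a),.15*np.sin(a)])+ex*np.array([np.sin(a),np.cos(a)])
    c,n=np.cos(th),np.sin(th);w=np.array([[c,-n],[n,c]])@p+t
    d=M.T@(np.r_[w,z]-o['eef_pos'])
    ang=np.arctan2(-M[1,1],-M[0,1]);want=np.pi/2+th-a
    print('time',o['time_s'],'shift',d.round(4),'turn',np.degrees(ang-want).round(2),'tilt',M[:,0].round(3),'tcp',np.round(o['eef_pos'],4),'F',np.round(o['wrist_force'],1))
E
python3 -c "
from h import *
need(-.153,.13)"
```

```text
time 2.7 shift [ 0.1014 -0.067  -0.1508] turn 0.06 tilt [ 0.001 -0.004 -1.   ] tcp [ 0.4678 -0.246   0.2317] F [-0.7  0.5  0.1]
```

Request:
carry_out(motion=[0,0,0,0,-0.012,-0.027,1,0,0,0,0,-0.012,-0.027,1,0,0,0,0,-0.012,-0.027,1,0,0,0,0.015,-0.012,-0.027,1,0,0,0,0.02,-0.011,-0.026,1,0,0,0,0.02,-0.008,-0.02,1,0,0,0,0.02,0,0,1,0,0,0,0,0,0,1])

```text
time_s: 3.5
eef_pos: [0.5874, -0.1105, 0.156]
eef_rot: [0.157, 0.692, 0.152, -0.688]
wrist_force: [-0.9, -0.3, -0.0]
opening: 0.001
```

```bash
python3 -c "
from h import *
need(-.153,.13)
o=ctrl.get_obs();im=ctrl.camera('wrist');cv2.imwrite('pics/w1.png',im)
P=ctrl.camera_params('wrist');q=o['eef_rot'];T=np.eye(4);T[:3,:3]=R.from_quat([q[1],q[2],q[3],q[0]]).as_matrix();T[:3,3]=o['eef_pos']
C=np.linalg.inv(T@P['hand_eye']);th,t,Rm,_,_=plan()
for p in HL@Rm.T+t:
    v=P['mtx']@(C@np.r_[p,.016,1])[:3];u=(v[:2]/v[2]).astype(int)
    if v[2]>0 and abs(u).max()<2000:cv2.circle(im,tuple(map(int,u)),3,(0,255,0),-1)
v=P['mtx']@(P['hand_eye']*0+np.linalg.inv(P['hand_eye']))[:3,3];print('tcp px',v[:2]/v[2])
cv2.imwrite('pics/w1.png',im)
for r in ctrl.landmark_of('wrist','hinge1'): print(r['conf'],toW('wrist',r['point'],o).round(4))
"
```

```text
time 3.5 shift [0.026  0.0057 0.0149] turn 0.44 tilt [ 0.007 -0.005 -1.   ] tcp [ 0.5874 -0.1105  0.156 ] F [-0.9 -0.3 -0. ]
tcp px [279.22948877 258.67413769]
0.81 [ 0.5466 -0.0474  0.0215]
0.81 [0.5897 0.0835 0.0168]
0.8 [0.6182 0.1078 0.0169]
0.72 [ 0.5579 -0.0787  0.0173]
0.7 [ 0.5458 -0.0096  0.0184]
0.57 [0.569  0.0573 0.0192]
0.55 [0.5528 0.0241 0.0155]
```

View pics/w1.png

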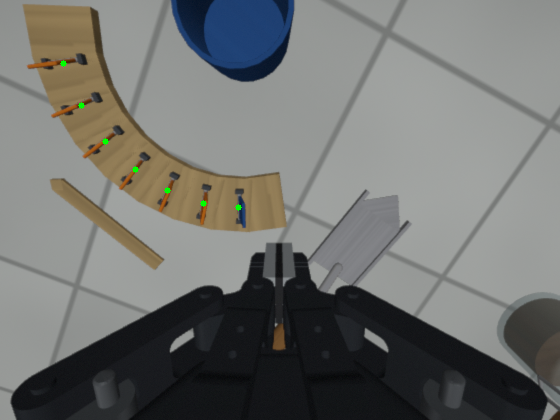

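Request:
carry_out(motion=[0,0,0,0.005,0.006,0.015,1,0,0,0,0.02,0,0,1,0,0,0,0.02,0,0,1,0,0,0,0.02,0,0,1,0,0,0,0.02,0,0,1,0,0,0,0.015,0,0,1,0,0,0,0.01,0,0,1,0,0,0,0,0,0,1,0,0,0,0,0,0,1])

```text
time_s: 4.5
eef_pos: [0.5806, -0.1382, 0.0568]
eef_rot: [0.159, 0.699, 0.143, -0.682]
wrist_force: [0.3, -0.0, 0.6]
opening: 0.003
```

```bash
sed -i 's/th,t=plan()\[:2\]/th,t=plan()[:2];t=t+[.0015,0]/' h.py; python3 -c "
from h import *
need(-.153,.033)"
```

```text
time 4.5 shift [ 0.0234 -0.0162 -0.0039] turn -0.09 tilt [ 0.027 -0.017 -0.999] tcp [ 0.5806 -0.1382  0.0568] F [ 0.3 -0.   0.6]
```

```bash
sed -i 's/^    print(.time.,o/    xd=np.array([0,0,-1.]);yd=-np.array([np.cos(want),np.sin(want),0]);Md=np.c_[xd,yd,np.cross(xd,yd)];print("rotvec",np.degrees(R.from_matrix(M.T@Md).as_rotvec()).round(2));&/' h.py; python3 -c "
from h import *
need(-.153,.033)"
```

```text
rotvec [-0.07 -1.01 -1.57]
time 4.5 shift [ 0.0234 -0.0162 -0.0039] turn -0.09 tilt [ 0.027 -0.017 -0.999] tcp [ 0.5806 -0.1382  0.0568] F [ 0.3 -0.   0.6]
```

Request:
carry_out(motion=[0,-1,-1.6,0.008,-0.008,-0.004,1,0,0,0,0.008,-0.004,0,1,0,0,0,0.006,0,0,1,0,0,0,0,0,0,1])

```text
time_s: 4.9
eef_pos: [0.5811, -0.125, 0.0352]
eef_rot: [0.152, 0.691, 0.152, -0.69]
wrist_force: [-1.1, -0.2, -0.4]
opening: -0.002
```

```bash
python3 -c "
from h import *
need(-.133,.033)"
```

```text
rotvec [-0.03 -0.07  0.01]
time 4.9 shift [ 0.0022 -0.0238  0.0016] turn -0.03 tilt [ 0.001  0.001 -1.   ] tcp [ 0.5811 -0.125   0.0352] F [-1.1 -0.2 -0.4]
```

Request:
carry_out(motion=[0,0,0,0.001,-0.004,0.001,1,0,0,0,0.001,-0.004,0.001,1,0,0,0,0,-0.004,0,1,0,0,0,0,-0.004,0,1,0,0,0,0,-0.004,0,1,0,0,0,0,-0.004,0,1,0,0,0,0,-0.004,0,1,0,0,0,0,-0.004,0,1,0,0,0,0,-0.004,0,1,0,0,0,0,-0.004,0,1])

```text
time_s: 5.9
eef_pos: [0.5613, -0.0864, 0.0337]
eef_rot: [0.152, 0.691, 0.152, -0.69]
wrist_force: [0.0, 0.4, -0.8]
opening: -0.005
```

```bash
python3 -c "
from h import *
need(-.108,.033)
cv2.imwrite('pics/w2.png',ctrl.camera('wrist'))"
```

```text
rotvec [-0.   -0.11 -0.04]
time 5.9 shift [ 0.0007 -0.0055 -0.0002] turn -0.0 tilt [ 0.002  0.    -1.   ] tcp [ 0.5613 -0.0864  0.0337] F [ 0.   0.4 -0.8]
```

View pics/w2.png

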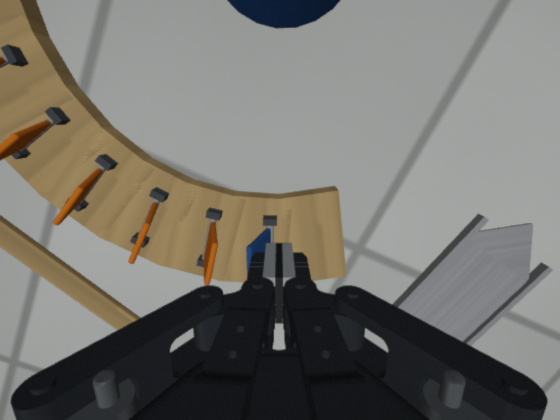

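Request:
carry_out(motion=[0,0,0,0,-0.002,0,1,0,0,0,0,0,0,1,0,0,0,0,0,0,1,0,0,0,0,0,0,1,0,0,0,0,0,0,1])

```text
time_s: 6.45
eef_pos: [0.5601, -0.0839, 0.0336]
eef_rot: [0.152, 0.691, 0.152, -0.69]
wrist_force: [0.4, 0.1, -0.0]
opening: 0.002
```

```bash
python3 -c "
from h import *
need(-.108,.033)
a=ctrl.camera('wrist')[180:320,160:350];cv2.imwrite('pics/w3.png',cv2.resize(a,None,fx=3,fy=3))"
```

```text
rotvec [ 0.02 -0.1  -0.02]
time 6.45 shift [ 0.0006 -0.0027 -0.0002] turn 0.02 tilt [ 0.002  0.    -1.   ] tcp [ 0.5601 -0.0839  0.0336] F [ 0.4  0.1 -0. ]
```

View pics/w3.png

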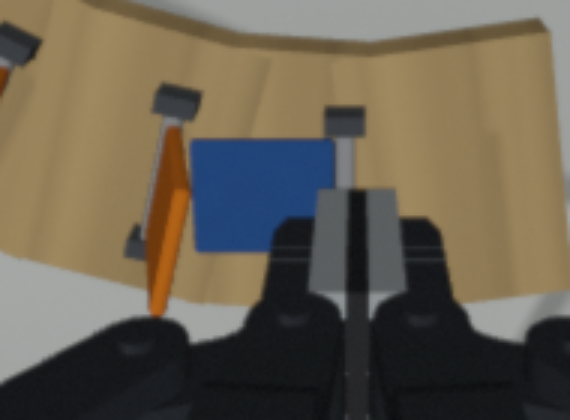

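Request:
carry_out(motion=[0,0,0,0,-0.004,0,1,1.5,0,0,0,-0.004,0,1,1.5,0,0,0,-0.004,0,1,1.5,0,0,0,-0.004,0,1,1.5,0,0,0,-0.004,0,1,1.5,0,0,0,-0.004,0,1,1.5,0,0,0,-0.004,0,1,1.5,0,0,0,-0.004,0,1,1.5,0,0,0,-0.004,0,1,0,0,0,0,0,0,1])

```text
time_s: 7.5
eef_pos: [0.5462, -0.0474, 0.0334]
eef_rot: [0.075, 0.703, 0.076, -0.703]
wrist_force: [-0.8, 0.2, -1.0]
opening: 0.001
```

```bash
python3 -c "
from h import *
need(-.073,.033)"
```

```text
rotvec [ 0.85 -0.07  0.05]
time 7.5 shift [ 0.0004  0.0012 -0.0019] turn 0.85 tilt [ 0.001  0.001 -1.   ] tcp [ 0.5462 -0.0474  0.0334] F [-0.8  0.2 -1. ]
```

Request:
carry_out(motion=[0,0,0,0,0,0,1,0,0,0,0,0,0,1,2,0,0,0,-0.0045,-0.001,1,2,0,0,0,-0.0045,-0.001,1,1.8,0,0,0,-0.0045,0,1,1.8,0,0,0,-0.0045,0,1,1.8,0,0,0,-0.0045,0,1,1.8,0,0,0,-0.0045,0,1,1.8,0,0,0,-0.0045,0,1,1.8,0,0,0,-0.0045,0,1])

```text
time_s: 8.5
eef_pos: [0.5454, -0.0124, 0.0337]
eef_rot: [-0.018, 0.708, -0.018, -0.706]
wrist_force: [0.4, 0.2, -0.3]
opening: -0.001
```

```bash
python3 -c "
from h import *
need(-.036,.033)
cv2.imwrite('pics/w4.png',ctrl.camera('wrist'))"
```

```text
rotvec [-0.28 -0.12  0.02]
time 8.5 shift [ 0.0007 -0.001  -0.    ] turn -0.28 tilt [ 0.002  0.    -1.   ] tcp [ 0.5454 -0.0124  0.0337] F [ 0.4  0.2 -0.3]
```

View pics/w4.png

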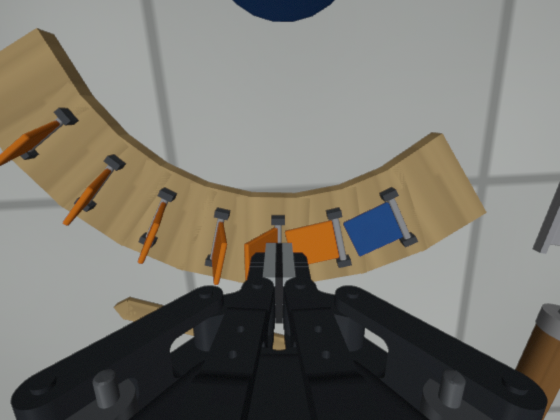

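Request:
carry_out(motion=[0,0,0,0,0,0,1,0,0,0,0,0,0,1,0,0,0,0,0,0,1,1.8,0,0,0,-0.005,0,1,1.9,0,0,0,-0.005,0,1,1.9,0,0,0,-0.005,0,1,1.9,0,0,0,-0.005,0,1,1.9,0,0,0,-0.005,0,1,1.9,0,0,0,-0.005,0,1,1.9,0,0,0,-0.005,0,1])

```text
time_s: 9.55
eef_pos: [0.5512, 0.0209, 0.0338]
eef_rot: [-0.102, 0.701, -0.102, -0.699]
wrist_force: [0.4, -0.0, 0.4]
opening: 0.0
```

```bash
python3 -c "
from h import *
need(0,.033)"
```

```text
rotvec [-0.15 -0.14  0.03]
time 9.55 shift [ 0.0008 -0.0031  0.0006] turn -0.15 tilt [ 0.002 -0.    -1.   ] tcp [0.5512 0.0209 0.0338] F [ 0.4 -0.   0.4]
```

Request:
carry_out(motion=[0,0,0,0,-0.003,0,1,0,0,0,0,0,0,1,0,0,0,0,0,0,1,1.8,0,0,0,-0.005,0,1,1.9,0,0,0,-0.005,0,1,2,0,0,0,-0.005,0,1,2,0,0,0,-0.005,0,1,2,0,0,0,-0.005,0,1,2,0,0,0,-0.005,0,1,2,0,0,0,-0.005,0,1])

```text
time_s: 10.55
eef_pos: [0.5655, 0.0545, 0.0336]
eef_rot: [-0.186, 0.683, -0.187, -0.681]
wrist_force: [0.0, 0.5, -0.2]
opening: -0.001
```

```bash
python3 -c "
from h import *
need(.036,.033)"
```

```text
rotvec [-0.38 -0.11  0.01]
time 10.55 shift [ 0.0006 -0.0022  0.0011] turn -0.38 tilt [ 0.002 -0.001 -1.   ] tcp [0.5655 0.0545 0.0336] F [ 0.   0.5 -0.2]
```

Request:
carry_out(motion=[0,0,0,0,-0.002,0.001,1,0,0,0,0,0,0,1,0,0,0,0,0,0,1,1.8,0,0,0,-0.005,0,1,1.9,0,0,0,-0.005,0,1,1.9,0,0,0,-0.005,0,1,1.9,0,0,0,-0.005,0,1,1.9,0,0,0,-0.005,0,1,1.9,0,0,0,-0.005,0,1,1.9,0,0,0,-0.005,0,1])

```text
time_s: 11.55
eef_pos: [0.5857, 0.0832, 0.0332]
eef_rot: [-0.264, 0.656, -0.265, -0.655]
wrist_force: [-0.2, 0.3, -0.7]
opening: -0.002
```

```bash
python3 -c "
from h import *
need(.072,.033)
cv2.imwrite('pics/w5.png',ctrl.camera('wrist'))"
```

```text
rotvec [-0.04 -0.07 -0.06]
time 11.55 shift [ 0.0002 -0.0029  0.0005] turn -0.04 tilt [ 0.    -0.002 -1.   ] tcp [0.5857 0.0832 0.0332] F [-0.2  0.3 -0.7]
```

View pics/w5.png

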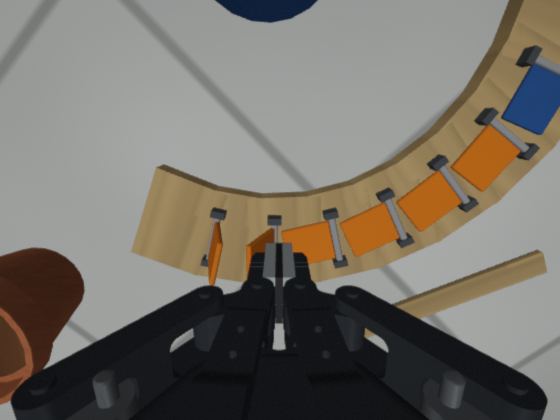

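Request:
carry_out(motion=[0,0,0,0,-0.002,0.001,1,0,0,0,0,0,0,1,0,0,0,0,0,0,1,1.8,0,0,0,-0.005,0,1,1.9,0,0,0,-0.005,0,1,1.9,0,0,0,-0.005,0,1,1.9,0,0,0,-0.005,0,1,1.9,0,0,0,-0.005,0,1,1.9,0,0,0,-0.005,0,1,1.9,0,0,0,-0.005,0,1])

```text
time_s: 12.6
eef_pos: [0.6123, 0.1069, 0.0328]
eef_rot: [0.339, -0.62, 0.341, 0.62]
wrist_force: [-1.0, 0.6, -0.4]
opening: -0.004
```

Request:
carry_out(motion=[0,0,0,0,-0.002,0,1,0,0,0,0,0,0,1,0,0,0,0,0,0,1,0,0,0,0,0,0,1,0,0,0,0,0,0,1,0,0,0,-0.015,0,0,1,0,0,0,-0.02,0,0,1,0,0,0,-0.02,0,0,1,0,0,0,-0.02,0,0,1,0,0,0,-0.015,0,0,1])

```text
time_s: 13.6
eef_pos: [0.6119, 0.1074, 0.1268]
eef_rot: [0.337, -0.619, 0.341, 0.622]
wrist_force: [-0.6, 0.4, 1.0]
opening: 0.004
```

```bash
python3 -c "
from h import *
need(.108,.033)
o=ctrl.get_obs();cv2.imwrite('pics/w6.png',ctrl.camera('wrist'))
r=ctrl.landmark_of('wrist','tracker');print([(x['conf'],toW('wrist',x['point'],o)) for x in r[:1]])
im=ctrl.camera('top');cv2.imwrite('pics/top1.png',im)
for n in ['tracker','mug','trowel','marker','pot','jar','planter']:
    r=ctrl.landmark_of('top',n)
    if r:print(n,r[0]['conf'],toW('top',r[0]['point']).round(3))"
```

```text
rotvec [ 0.39  0.12 -0.41]
time 13.6 shift [ 0.0937 -0.004  -0.0012] turn 0.39 tilt [-0.007 -0.002 -1.   ] tcp [0.6119 0.1074 0.1268] F [-0.6  0.4  1. ]
[(0.64, array([ 0.55164279,  0.02093608, -0.0014146 ]))]
tracker 0.92 [0.553 0.023 0.001]
mug 0.63 [ 0.702 -0.021  0.   ]
planter 0.85 [ 0.553  0.47  -0.001]
```

View pics/w6.png

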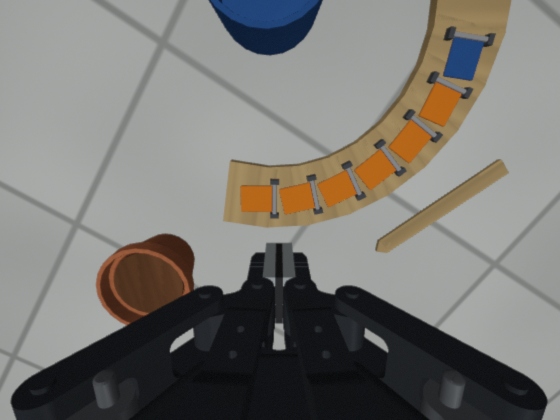

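All seven tabs lie flat (blue at (463,58), last one at (257,198)), and the gripper is clear of them.

```bash
python3 -c "
from bench import ctrl
print(ctrl.hand_in())"
```

```text
the job is handed in; nothing more can be done
None
```

I ran the shut fingertip along the tracker's arc, about 33 mm above the sill, from the blue tab to the last tab on the left. I paused briefly after each tab so it could fall before I reached the next one. The arm was done at 13.6 s, then I lifted clear and handed in. `hand_in` gives no verdict, so success is not confirmed.

- **Tabs:** the last wrist picture shows all seven lying flat. Earlier pictures showed tabs 1, 2, 3 and 6 folding in order; I inferred the same for 4, 5 and 7 from the arm's position and the final view.
- **Tracker:** its detected position was within about 3 mm of the start, inside the networks' 4 mm error.
- **Force:** the wrist force readings at the end of each move stayed around 1 N.
- **Other objects:** the mug and planter were detected within 3 mm of where they began. In the last top-view check, the networks did not report the trowel, marker, pot or jar, so I have no measured positions for those. The wrist pictures showed no contact with the pot, marker or trowel where they were in view.
- **One deviation:** on the way down beside tab 1, the tool drifted about 16 mm and tilted by 2°. I corrected it before touching anything.

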